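# Clamp a square tube stub in the crank clamp

### The job

Lay the square steel tube stub lengthwise on the bed of the crank clamp, between its pad and its fence, and let go of it. Then take hold of the loose sleeve on the crank and, turning the crank clockwise by that sleeve only and keeping hold of it all the way round, close the clamp until the fence behind the tube has run back onto its seat and the tube is squeezed firmly between pad and fence with about 35 newtons (you feel the handle get about 5 newtons heavier), never much more, or its thin ends are crushed. Let go and leave the other things on the bench where they are.

Things in the scene. Friction and masses are not known exactly. Their poses are not given: they have to be found in the camera images.
- tube_mid (a point): the workpiece: a plain square steel tube stub, 40 x 40 mm in section, 70 mm long, open ends, 3 mm walls, about 0.25 kg, lying on the bench on a long side; this point is its centre, 20 mm above what it lies on. Its y axis runs along its length, z up. A round tube stub (48 mm wide, 55 mm high, upright) and a piece of angle iron (70 mm long) lie near it: leave them.
- tube: the same tube stub; origin at the centre of its underside, y along its length
- clamp: the crank clamp, fixed: grey base plate 150 mm (x) by 365 mm (y, -165 to +200 mm), origin on the bench. Its y axis is the way the jaw closes. A gearbox 110 x 110 mm, 90 mm high, stands under the crank at y = -100 mm; a bare steel bed 90 mm wide, top 50 mm above the bench, runs from y = -45 to +200 mm about x = 0. All but the crank is lower than 110 mm.
- bed (a point): a point on the bed's top face, on its centre line (clamp x = 0, y = +90 mm), 50 mm above the bench; axes as the clamp's: the tube lies along y here. The tube's centre should end within 20 mm of the centre line.
- fence_face (a point): centre, 24 mm above the bed, of the fence's flat face that looks to the pad (clamp's -y). The fence is a steel block 78 mm wide, 47 mm high, in a holder on the bed; its place along y differs from job to job. It is a floating fence: pushed, it first slides back in its holder with a light drag of 5 N by its play, 1 to 10 mm, different each time, and only then seats hard.
- fence: the fence block; origin at the bottom edge of the same face, on the centre line
- pad: the pressure pad on the jaw's front, 60 mm wide, 40 mm high; origin at the centre of its front face, which looks to the fence (clamp's +y). It sits on a stiff spring in the jaw, 30 N per mm. The gap to the fence starts at 95 to 155 mm. The closing pad pushes the tube to the fence, squares it, and pushes both back until the fence seats; only then the squeeze builds up.
- crank (a joint): crank angle, rad, growing as it turns clockwise seen from above, which moves the jaw 10.2 mm per rad towards the fence; 0 = fully open, at most 11. It needs 3.5 to 9 rad. It turns against a steady 0.7 N m (10.8 N at the sleeve) and stays where it is left. Once the fence is seated, the sleeve gets 1.6 N heavier per 10 N of squeeze. Good: 20 to 50 N; above 65 N the ends are crushed.
- crank_axis (a point): point on the crank's vertical axis, level with the middle of the sleeve (148 mm above the bench); axes as the clamp's
- sleeve: the black upright grip sleeve, 28 mm across, 60 mm high (118 to 178 mm above the bench), spinning freely on the crank's pin, 65 mm from the crank's axis; a 20 mm pin head tops it, to 185 mm; the crank's flat arm lies at 104 to 114 mm. Origin at its centre. Held from above, the gripper can keep its heading all round. Move the crank only with the sleeve held between the fingers.
Things that resemble listed ones, but are neither listed nor needed, are in the scene too. Leave any purple look-alike of the tube alone.

How it is judged (in metres and radians):
On the way, in this order (a step that is already met when the one before it is completed fails the run):
1. the tube stub lies on the bed between pad and fence, let go, not yet squeezed (z of tube_mid in the frame of bed between 0.014 and 0.026 m and x of tube_mid in the frame of bed between -0.02 and 0.02 m and contact force between the fingers and tube below 0.1 N and contact force between pad and tube below 3 N), for 0.2 s.
2. the tube is squeezed between pad and fence (z of tube_mid in the frame of bed between 0.014 and 0.026 m and x of tube_mid in the frame of bed between -0.02 and 0.02 m and contact force between pad and tube above 20 N and contact force between fence and tube above 15 N), for 0.2 s.
At the end, for the whole second after the job is handed in: the tube stub lies flat on the bed, its centre within 20 mm of the bed's centre line and 14 to 26 mm above the bed, along the clamp's y axis to 0.08 rad, squeezed by the pad with 20 to 50 N and bearing on the fence with over 15 N; released, crank and tube at rest (all of step 2 and contact force between pad and tube below 50 N and angle between the y axis of tube and the y axis of clamp, either way round below 0.08 rad and contact force between the fingers and tube below 0.1 N and linear speed of tube below 0.01 m/s and velocity of joint crank between -0.05 and 0.05 rad/s); the robot touches nothing.
It fails at once if the pad squeezes the tube with more than 65 N (contact force between pad and tube above 65 N).
It fails at once if before the tube is tight, the crank moves (over 0.4 rad/s) while its sleeve is not held between the fingers (contact force between pad and tube below 20 N and (velocity of joint crank above 0.4 rad/s or velocity of joint crank below -0.4 rad/s) and (contact force between the fingers and sleeve below 0.3 N or horizontal distance between the grasp point and sleeve above 0.025 m)).
It fails at once if another thing on the bench is moved more than 30 mm (distance of any of round_stub, angle_stub, wrench, hammer, wire_brush, spray, coupon from where it was at the start of the episode above 0.03 m).
It also fails if it takes over 72 s, if anything falls off the work surface, if the arm or the gripper's body presses on something with over 40 N, if the wrist force passes 120 N, or if a joint passes its speed limit or range.

### The arm

A 6-joint arm with a two-finger parallel gripper is mounted at the origin on the work surface. World frame = base frame: x ahead of the robot, y to its left, z up, the work surface at z = 0. Lengths are in mm, angles in rad, forces in N, time in s.
With the tool pointing down it reaches from about 350 to 775 mm from the base axis. Payload 7.3 kg.
Tool frame: the origin (TCP) lies on the centre line of the jaws, within the pads' length; the fingertips stand 17 mm ahead of it and the grasp point (between the pads) lies 2 mm behind it; z points along the fingers, y is the line along which they close (so a half turn about z gives the same grasp; the last joint's range is limited). The gripper opens to 92 mm and grips with 3 to 60 N. Pads are 19 mm wide; open, the fingers measure 130 mm over their backs; the gripper's body (75 mm by 190 mm) begins 47 mm behind the grasp point.
Start: joints at [1.108, 0.342, 1.524, -0, 1.275, -0.146], TCP at [163.537, 498.898, 243.741] pointing down, gripper open.
Joint ranges: [-2.53, 2.53], [-0.77, 2.02], [0.04, 2.7], [-1, 4.14], [0.28, 2.66], [-3.11, 3.11]. Speed limits (rad/s): [2.57, 2.57, 3.14, 3.14, 3.14, 3.14].

### API

Orientations are given as [roll, pitch, yaw] about the fixed x, y, z axes, in that order (R = Rz(yaw) Ry(pitch) Rx(roll)).
In Python, from plant import bot gives the robot as it stands. The module is installed in compiled form; this text tells all that it offers.
- The arm moves only by the shell command python3 -m pendant 'ROWS'. ROWS is JSON, a list of rows, each a list of 3 entries, a list of its own where there are three numbers: the shift along the world's x, y, z as a fraction of full scale, then the turn, a rotation vector about the world's x, y, z as a fraction of full scale, then the opening, from -1 (shut) to 1 (fully open), so that 0 is half open. In form: [[[tx, ty, tz], [rx, ry, rz], claw], ...]. A call has exactly 10 rows; each row shifts and turns the commanded pose from where the row before left it; what a row does not reach is not made up. Full scale, the value 1, is 30 mm for a shift and 0.12 rad for a turn. A row lasts 1/12 s, in which the tool goes at most 41.7 mm and 7.16 degrees, less where a joint would pass 70% of its speed; a pose out of reach is approached as far as the arm can. A call with a number of a shift or a turn outside -1 to 1 is refused whole. A call with a gripper value outside its range is refused whole. The fingers move at their own pace and stop on an object; the grip force is fixed at half the most. Time passes only in rows, so rows that do not move let the fingers close, or fill a call up. It gives the time, the measured TCP pose, the force, the opening and the grip force at its end, in the units of the state.
- bot.get_obs(): the state, without advancing time (a new reading comes with each control period).
- bot.capture(name): name is "side" or "top" or "wrist"; returns the picture (384x512x3 uint8, blue, green, red); there is no depth.
- bot.camera_params(name): a dict with "fovy" (degrees; the focal length in pixels is half the picture's height over the tangent of half this angle, whatever the lens; pixels are square), "cx", "cy" (the principal point, pixels), "distortion" ([k1, k2, p1, p2, k3] as OpenCV has them; the pictures are not rectified), "camera_from_world" (4x4, takes a point from world to camera coordinates). Camera axes: x right, y down, z forward; pixel columns grow to the right and rows downward; lengths in mm; the calibration is good to about 2 mm. A picture is of the moment at which its call begins: read the wrist's pose just before it. camera_params takes no time and is no camera call; for the wrist camera it gives the pose at the moment of the call.
- bot.close_job(): hands the job in; it is judged then, once.
The state is a dict: "time": time; "joint_positions": joint angles; "dq": joint speeds; "tau": joint torques, N m; "tool_pos": TCP position; "tcp_rot": TCP orientation; "contact_force": force on the tool from outside, world axes, zero at the start; "moment": the same for the moment, N m; "grip_width": finger opening in mm; "finger_force": force on a finger pad.
Only numpy, scipy, OpenCV 4.12 (cv2) and the standard library are available. Lean on these libraries where they do the work, as an engineer would, in place of code of your own. Each camera call takes 0.05 s, during which the arm holds its last target. There are 200 camera calls.

## Working session

There is one attempt and no reset: what is moved stays moved. The work goes in short steps, Python scripts to look and compute and a shell command to move; the robot and the scene stay as the last step left them, time stands still between calls to the robot, and variables do not carry over. Pictures are saved under pics/ and viewed, at most 12 in all, crops included, and the job is handed in when it is done.

```bash
mkdir -p pics
cat > h.py <<'E'
import numpy as np, cv2
from plant import bot
def cam(n):
    p=bot.camera_params(n); f=192/np.tan(np.radians(p["fovy"])/2)
    return np.array([[f,0,p["cx"]],[0,f,p["cy"]],[0,0,1]]),np.array(p["distortion"],float),np.array(p["camera_from_world"])
def ray(c,uv):
    K,D,T=c; q=cv2.undistortPoints(np.array(uv,float).reshape(-1,1,2),K,D).reshape(-1,2)
    d=np.c_[q,np.ones(len(q))]@T[:3,:3]; o=-T[:3,:3].T@T[:3,3]
    return o,d
def onz(c,uv,z):
    o,d=ray(c,uv); return o+d*((z-o[2])/d[:,2])[:,None]
def proj(c,P):
    K,D,T=c; return cv2.projectPoints(np.array(P,float).reshape(-1,3),cv2.Rodrigues(T[:3,:3])[0],T[:3,3],K,D)[0].reshape(-1,2)
E
python3 - <<'E'
from h import *
a=bot.capture("top");b=bot.capture("side")
cv2.imwrite("pics/top.png",a);cv2.imwrite("pics/side.png",b)
cv2.imwrite("pics/top2.png",cv2.resize(a,(800,600)))
cv2.imwrite("pics/side2.png",cv2.resize(b,(800,600)))
for n in("top","side"):
    c=cam(n);print(n,c[0][0,0],ray(c,[[256,192]]))
print(bot.get_obs())
E
```

```text
top 441.8149937686651 (array([ 416.26129017,  105.18210217, 1232.07308263]), array([[ 0.10972339, -0.00878575, -0.99395142]]))
side 429.776515854769 (array([395.41452647, 812.34603254, 674.75077076]), array([[ 0.17265436, -0.76062718, -0.62582638]]))
{'time': 0.1, 'joint_positions': array([ 1.10800001e+00,  3.42645321e-01,  1.52490579e+00,  1.37120539e-05,
        1.27542200e+00, -1.46002527e-01]), 'dq': array([-9.86213915e-04, -8.96904978e-04, -2.20247547e-03,  2.56808370e-04,
        1.28958991e-03, -1.72685467e-05]), 'tau': array([ 1.95729619e-03, -4.32000804e+01, -2.44696552e+01,  7.20707746e-02,
        5.26229327e-02, -3.37321057e-05]), 'tool_pos': array([163.37201758, 498.57646506, 243.12394495]), 'tcp_rot': array([-3.14022879e+00, -2.13808044e-04,  2.82479471e+00]), 'contact_force': array([-0.86064777,  0.57435537, -0.84069508]), 'moment': array([ 0.04014229, -0.05235167,  0.00080609]), 'finger_force': 0.0, 'grip_width': 91.70521786844003}
```

View pics/top2.png

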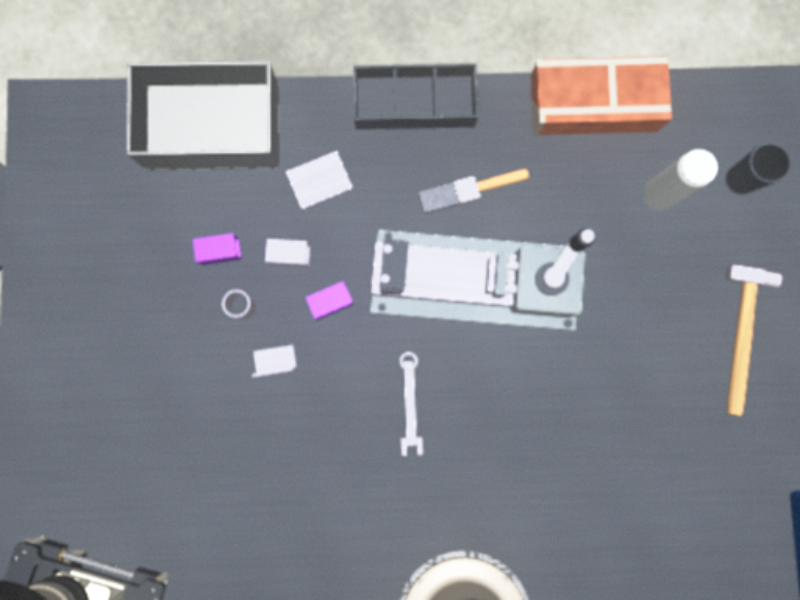

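View pics/side2.png

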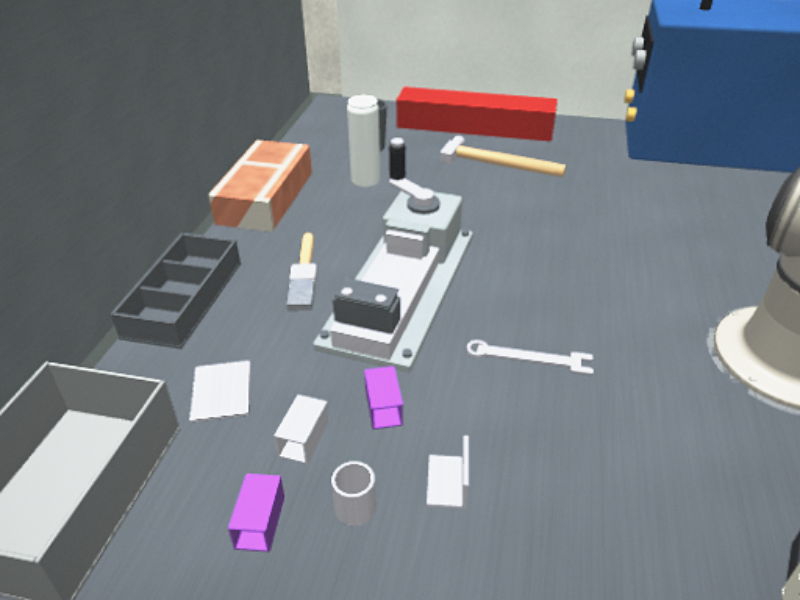

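Top view (800x600): the plain square tube is at (287,252). Things it could be taken for are the purple tubes at (217,248) and (329,300), the angle iron at (275,360), the coupon at (319,180) and the round stub at (236,304). The clamp's +y runs to the left of the picture. The crank is at (555,277) and the sleeve top at (586,238). Next is a close crop, along with mask measurements.

Run:
```python
from h import *
a=cv2.imread("pics/top.png");c=cam("top")
cv2.imwrite("pics/crop.png",cv2.resize(a[140:215,160:390],None,fx=3.4,fy=3.4,interpolation=cv2.INTER_CUBIC))
s=cv2.imread("pics/side.png")
cv2.imwrite("pics/crops.png",cv2.resize(s[110:300,170:310],None,fx=3.1,fy=3.1,interpolation=cv2.INTER_CUBIC))
# tube
m=(a.min(2)>150).astype(np.uint8);m[:, :160]=0
n,l,st,ce=cv2.connectedComponentsWithStats(m)
for i in range(1,n):
    if st[i,4]>60 and st[i,1]<260 and st[i,1]>90:
        pts=np.argwhere(l==i)[:,::-1].astype(np.float32)
        P=onz(c,pts,40).astype(np.float32)[:,:2]
        print(ce[i].round(1),st[i],[np.round(x,1) for x in cv2.minAreaRect(P)])
# base plate greenish mask
d=a.astype(int); 
for p in [(180,190),(365,158),(350,160),(240,190),(270,205)]: print(p,a[p[1],p[0]])
```

```text
Traceback (most recent call last):
cv2.error: OpenCV(4.12.0) /io/opencv/modules/imgproc/src/convhull.cpp:143: error: (-215:Assertion failed) total >= 0 && (depth == CV_32F || depth == CV_32S) in function 'convexHull'
```

View pics/crop.png

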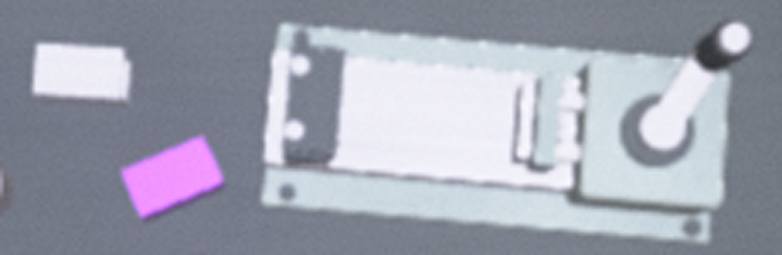

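View pics/crops.png

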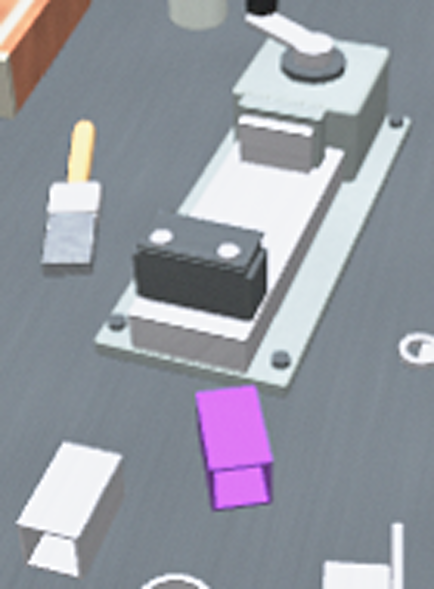

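The crop shows the white square tube with open ends (crop px (80,70)). The fence face edge is at about x=343, the pad face at about x=518, the crank hub at (662,128) and the pin head at (737,37).

Run:
```python
from h import *
c=cam("top")
def w(uv,z): return onz(c,np.array(uv)/3.4+[160,140]-0.35,z)[:,:2].round(1)
t=w([(35,43),(124,47),(124,98),(32,95)],40);print("tube",t.tolist(),t.mean(0))
print("len/wid",np.linalg.norm(t[0]-t[1]),np.linalg.norm(t[0]-t[3]))
print("base z5-10",w([(262,205),(708,242),(278,22)],8).tolist())
print("bed left/right edges z50",w([(265,162),(575,187),(345,55),(268,52)],50).tolist())
print("gearbox z90",w([(592,56),(580,198),(722,208),(730,68)],90).tolist())
print("hub z116",w([(662,128)],116));print("pinhead",w([(737,37)],185))
print("fence top face edge z97",w([(343,50),(337,165)],97).tolist())
print("pad top edge z~90",w([(520,80),(516,162)],90).tolist())
```

```text
tube [[662.1, 326.8], [657.4, 255.7], [616.0, 256.1], [619.9, 329.4]] [638.85 292.  ]
len/wid 71.2551752506441 42.28001892147169
base z5-10 [[530.4, 148.5], [491.8, -215.0], [682.3, 132.4]]
bed left/right edges z50 [[560.6, 144.0], [535.1, -101.0], [645.2, 78.5], [649.0, 139.9]]
gearbox z90 [[632.5, -111.3], [522.6, -97.5], [512.5, -205.6], [620.6, -217.2]]
hub z116 [[ 571.5 -156.6]]
pinhead [[ 625.7 -196.4]]
fence top face edge z97 [[640.0, 81.0], [551.3, 87.8]]
pad top edge z~90 [[615.0, -55.0], [551.4, -49.6]]
```

Sizes agree with the description: tube about 71x42, gearbox about 110, pin radius about 67, clamp yaw about -0.105. Tube centre is about (638,292) and crank axis about (572,-157.5). The gap runs from clamp y≈6 to y≈143. Moving above the tube.

```bash
R='[[0.79,-0.345,-0.1],[0,0,-0.55],1]'; python3 -m pendant '[[[0.79,-0.345,-0.1],[0,0,-0.55],1],[[0.79,-0.345,-0.1],[0,0,-0.55],1],[[0.79,-0.345,-0.1],[0,0,-0.55],1],[[0.79,-0.345,-0.1],[0,0,-0.55],1],[[0.79,-0.345,-0.1],[0,0,-0.55],1],[[0.79,-0.345,-0.1],[0,0,-0.55],1],[[0.79,-0.345,-0.1],[0,0,-0.55],1],[[0.79,-0.345,-0.1],[0,0,-0.55],1],[[0.79,-0.345,-0.1],[0,0,-0.55],1],[[0.79,-0.345,-0.1],[0,0,-0.55],1]]'
python3 -m pendant '[[[0.79,-0.345,-0.1],[0,0,-0.55],1],[[0.79,-0.345,-0.1],[0,0,-0.55],1],[[0.79,-0.345,-0.1],[0,0,-0.55],1],[[0.79,-0.345,-0.1],[0,0,-0.55],1],[[0.79,-0.345,-0.1],[0,0,-0.55],1],[[0.79,-0.345,-0.1],[0,0,-0.55],1],[[0.79,-0.345,-0.1],[0,0,-0.55],1],[[0.79,-0.345,-0.1],[0,0,-0.55],1],[[0.79,-0.345,-0.1],[0,0,-0.55],1],[[0.79,-0.345,-0.1],[0,0,-0.55],1]]'
python3 - <<'E'
from h import *
c=cam("wrist");a=bot.capture("wrist");o=bot.get_obs();print(o["tool_pos"],o["tcp_rot"])
cv2.imwrite("pics/w1.png",a)
m=cv2.inRange(a,(150,150,150),(255,255,255))
n,l,st,ce=cv2.connectedComponentsWithStats(m)
for i in range(1,n):
    if st[i,4]>800:
        pts=np.argwhere(l==i)[:,::-1]
        P=onz(c,pts,40)[:,:2].astype(np.float32)
        print(ce[i].round(),st[i],[np.round(x,2) for x in cv2.minAreaRect(P.reshape(-1,1,2))])
E
```

```text
time: 0.93
tool_pos: [401.5, 394.6, 213.2]
tcp_rot: [-3.141, 0.0, 2.161]
contact_force: [-0.0, 0.9, -0.1]
grip_width: 91.7
finger_force: 0.0
time: 1.77
tool_pos: [638.4, 291.1, 182.9]
tcp_rot: [-3.141, 0.0, 1.501]
contact_force: [0.0, -0.1, 0.2]
grip_width: 92.0
finger_force: 0.0
[642.1032106  288.01917472 181.60034787] [3.14073101e+00 1.82481679e-03 1.49417257e+00]
[490.  77.] [ 462    0   50  148 6170] [array([862.83, 384.95]), array([ 51.67, 129.45]), np.float64(0.44)]
[ 90. 166.] [  63  133   54   67 2216] [array([474.24, 325.89]), array([36.42, 62.44]), np.float64(7.6)]
[261. 185.] [ 241  148   42   74 2965] [array([640.85, 294.79]), array([74.76, 39.71]), np.float64(85.11)]
[383. 213.] [ 338  168   87   88 4553] [array([762.81, 250.99]), array([66.71, 89.54]), np.float64(21.7)]
[229. 323.] [ 182  303  118   34 1371] [array([606.16, 137.08]), array([ 46.77, 135.12]), np.float64(86.67)]
```

View pics/w1.png

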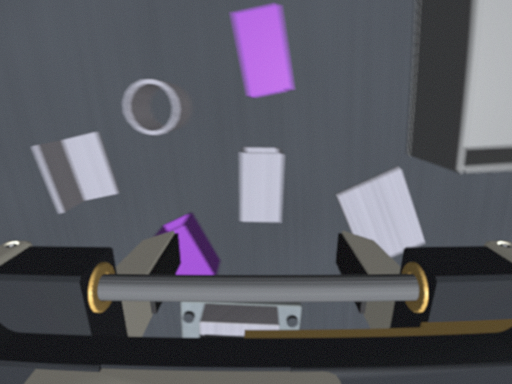

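The wrist view shows the plain tube at (261,185), with its centre at about (640.5,292.5) and yaw -0.085. The fingers clear the purple tube at (190,245). Descending.

```bash
python3 -m pendant '[[[0.07,0.04,-0.65],[0,0,-0.1],1],[[0,0,-0.65],[0,0,0],1],[[0,0,-0.65],[0,0,0],1],[[0,0,-0.65],[0,0,0],1],[[0,0,-0.65],[0,0,0],1],[[0,0,-0.65],[0,0,0],1],[[0,0,-0.65],[0,0,0],1],[[0,0,-0.65],[0,0,0],1],[[0,0,0],[0,0,0],1],[[0,0,0],[0,0,0],1]]'
python3 -m pendant '[[[0,0,0],[0,0,0],-1],[[0,0,0],[0,0,0],-1],[[0,0,0],[0,0,0],-1],[[0,0,0],[0,0,0],-1],[[0,0,0],[0,0,0],-1],[[0,0,0],[0,0,0],-1],[[0,0,0],[0,0,0],-1],[[0,0,0],[0,0,0],-1],[[0,0,0],[0,0,0],-1],[[0,0,0],[0,0,0],-1]]'
```

```text
time: 2.65
tool_pos: [638.6, 292.9, 26.4]
tcp_rot: [-3.139, 0.001, 1.493]
contact_force: [-0.4, 0.4, 0.4]
grip_width: 92.0
finger_force: 0.0
time: 3.48
tool_pos: [639.6, 293.1, 27.8]
tcp_rot: [3.142, 0.0, 1.493]
contact_force: [-0.3, -0.2, 0.8]
grip_width: 39.8
finger_force: 30.0
```

Tube gripped (39.8 mm, 30 N). Lifting and carrying it over the bed.

```bash
python3 -m pendant '[[[0,0,1],[0,0,0],-1],[[0,0,1],[0,0,0],-1],[[0,0,1],[0,0,0],-1],[[0,0,1],[0,0,0],-1],[[-0.16,-0.9,0],[0,0,-0.02],-1],[[-0.16,-0.9,0],[0,0,-0.02],-1],[[-0.16,-0.9,0],[0,0,-0.02],-1],[[-0.16,-0.9,0],[0,0,-0.02],-1],[[-0.16,-0.9,0],[0,0,-0.02],-1],[[-0.16,-0.9,0],[0,0,-0.02],-1]]'
python3 -m pendant '[[[-0.16,-0.9,0],[0,0,-0.02],-1],[[-0.16,-0.9,0],[0,0,-0.02],-1],[[-0.16,-0.9,0],[0,0,-0.02],-1],[[-0.16,-0.9,0],[0,0,-0.04],-1],[[0,0,0],[0,0,0],-1],[[0,0,0],[0,0,0],-1],[[0,0,-0.3],[0,0,0],-1],[[0,0,-0.3],[0,0,0],-1],[[0,0,0],[0,0,0],-1],[[0,0,0],[0,0,0],-1]]'
python3 - <<'E'
from h import *
c=cam("wrist");a=bot.capture("wrist");o=bot.get_obs();print(o["tool_pos"],o["tcp_rot"])
cv2.imwrite("pics/w2.png",a)
E
```

```text
time: 4.32
tool_pos: [610.1, 129.9, 147.3]
tcp_rot: [-3.141, 0.0, 1.478]
contact_force: [0.3, -0.5, -1.6]
grip_width: 40.3
finger_force: 30.0
time: 5.15
tool_pos: [591.0, 24.2, 128.4]
tcp_rot: [-3.139, -0.0, 1.468]
contact_force: [-0.2, 0.1, -2.3]
grip_width: 39.5
finger_force: 30.0
[591.4271546   23.99861734 129.04209526] [-3.14042424e+00 -2.57789594e-05  1.46771926e+00]
```

View pics/w2.png

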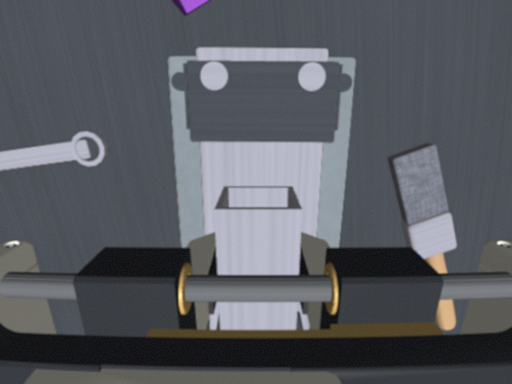

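The picture shows the tube (centred at px 258) in line with the bed (262), square to it and clear of the fence (front edge at row 140). Lowering and releasing.

```bash
python3 -m pendant '[[[0.05,0,-0.425],[0,0,0],-1],[[0,0,-0.425],[0,0,0],-1],[[0,0,-0.425],[0,0,0],-1],[[0,0,-0.3],[0,0,0],-1],[[0,0,-0.12],[0,0,0],-1],[[0,0,0],[0,0,0],-1],[[0,0,0],[0,0,0],-1],[[0,0,0],[0,0,0],-0.5],[[0,0,0],[0,0,0],0.2],[[0,0,0],[0,0,0],0.2]]'
python3 -m pendant '[[[0,0,0],[0,0,0],0.5],[[0,0,0],[0,0,0],0.5],[[0,0,0],[0,0,0],0.5],[[0,0,1],[0,0,0],0.5],[[0,0,1],[0,0,0],0.5],[[0,0,1],[0,0,0],0.5],[[0,0,1],[0,0,0],0.5],[[0,0,1],[0,0,0],0.5],[[0.2,-1,0.1],[0,0,0],0.5],[[0.2,-1,0.1],[0,0,0],0.5]]'
```

```text
time: 6.03
tool_pos: [593.7, 23.0, 79.6]
tcp_rot: [3.14, 0.0, 1.466]
contact_force: [0.2, 0.4, 0.3]
grip_width: 48.9
finger_force: 0.0
time: 6.87
tool_pos: [606.0, -36.3, 237.8]
tcp_rot: [3.137, 0.0, 1.47]
contact_force: [1.1, -0.0, -0.8]
grip_width: 68.9
finger_force: 0.0
```

Run:
```python
from h import *
c=cam("side");a=cv2.imread("pics/side.png")
# black sleeve in side
m=cv2.inRange(a[80:125,240:270],(0,0,0),(60,60,60));ys,xs=np.nonzero(m);n,l,st,ce=cv2.connectedComponentsWithStats(m)
for i in range(1,n):
  if st[i,4]>30:
    print(ce[i]+[240,80],st[i]); print(onz(c,[ce[i]+[240,80]],148))
ct=cam("top");t=cv2.imread("pics/top.png")
print("pred side px of (625.7,-196.4,148)",proj(c,[[625.7,-196.4,148],[625.7,-196.4,185]]))
b=bot.capture("top");print(bot.get_obs()["tool_pos"])
g=cv2.absdiff(b,t)
cv2.imwrite("pics/top3.png",cv2.resize(b[130:240,200:400],None,fx=4,fy=4,interpolation=cv2.INTER_CUBIC))
```

```text
[253.96610169 103.89830508] [  9  14  10  21 177]
[[ 626.35491479 -187.63470037  148.        ]]
pred side px of (625.7,-196.4,148) [[254.94121383 102.40628441]
 [254.84663053  89.3459701 ]]
[606.75737583 -42.85884019 236.93564137]
```

View pics/top3.png

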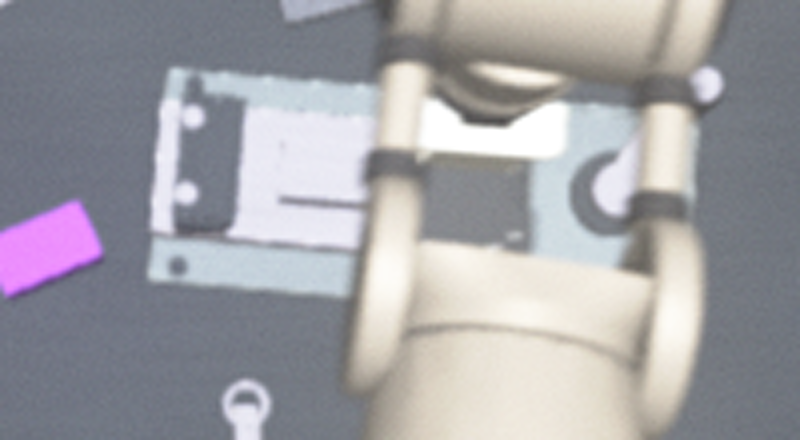

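The tube lies on the bed, seen left of the arm with its end at (285,200) in the crop. The sleeve is at about (626,-195). Moving above it, then down.

```bash
python3 -m pendant '[[[0.105,-0.845,0],[0,0,0],0.5],[[0.105,-0.845,0],[0,0,0],0.5],[[0.105,-0.845,0],[0,0,0],0.5],[[0.105,-0.845,0],[0,0,0],0.5],[[0.105,-0.845,0],[0,0,0],0.5],[[0.105,-0.845,0],[0,0,0],0.5],[[0,0,0],[0,0,0],0.5],[[0,0,0],[0,0,0],0.5],[[0,0,-0.3],[0,0,0],0.5],[[0,0,0],[0,0,0],0.5]]'
python3 - <<'E'
from h import *
c=cam("wrist");a=bot.capture("wrist");o=bot.get_obs();print(o["tool_pos"],o["tcp_rot"])
b=bot.capture("side");cs=cam("side")
x,y=proj(cs,[o["tool_pos"]])[0].astype(int);print(x,y, proj(cs,[o["tool_pos"]-[0,0,80]]))
v=cv2.resize(b[30:180,180:330],(590,590),interpolation=cv2.INTER_CUBIC)
cv2.imwrite("pics/s3.png",v);cv2.imwrite("pics/w3.png",a)
E
```

```text
time: 7.75
tool_pos: [623.4, -187.6, 224.0]
tcp_rot: [-3.139, -0.001, 1.467]
contact_force: [-0.3, 0.4, -0.2]
grip_width: 68.7
finger_force: 0.0
[ 623.47855901 -187.55921621  224.57138645] [-3.13921006e+00 -1.03154096e-03  1.46762000e+00]
254 76 [[255.03678253 105.20567177]]
```

View pics/s3.png

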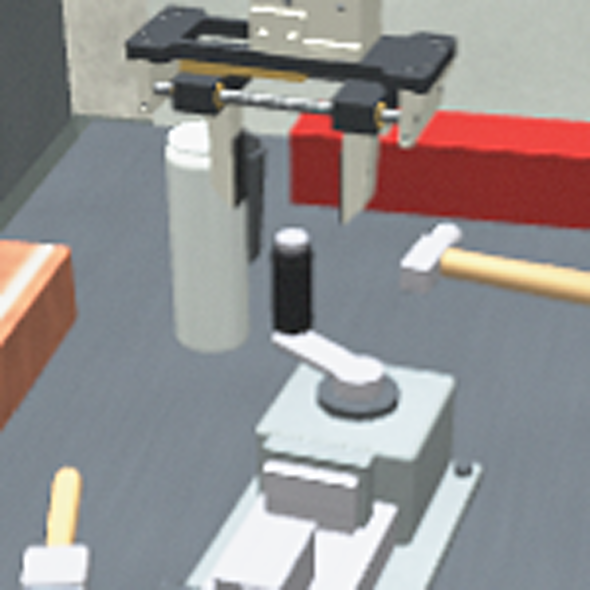

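The side crop shows the fingers astride the sleeve line (fingers at 225 and 358, sleeve at 292). Checking how close the spray can stands to the gripper's body.

```bash
python3 - <<'E'
from h import *
cs=cam("side");ct=cam("top")
print("can base front",onz(cs,[[233.4,118]],0))
b=onz(cs,[[233.4,118]],0)[0]
for z in(180,200,220,240): print(z,onz(ct,[[697/1.5625,167/1.5625]],z)[0].round())
E
python3 -m pendant '[[[0.1,-0.2,-0.5],[0,0,0],0.5],[[0,0,-0.5],[0,0,0],0.5],[[0,0,-0.5],[0,0,0],0.5],[[0,0,-0.5],[0,0,0],0.5],[[0,0,-0.5],[0,0,0],0.5],[[0,0,0],[0,0,0],0.5],[[0,0,0],[0,0,0],0.5],[[0,0,0],[0,0,0],0.5],[[0,0,0],[0,0,0],0.5],[[0,0,0],[0,0,0],0.5]]'
python3 -m pendant '[[[0,0,0],[0,0,0],-1],[[0,0,0],[0,0,0],-1],[[0,0,0],[0,0,0],-1],[[0,0,0],[0,0,0],-1],[[0,0,0],[0,0,0],-1],[[0,0,0],[0,0,0],-1],[[0,0,0],[0,0,0],-1],[[0,0,0],[0,0,0],-1],[[0,0,0],[0,0,0],-1],[[0,0,0],[0,0,0],-1]]'
python3 -c "
from h import *
o=bot.get_obs();print(o['tool_pos'],o['contact_force'],o['moment'],o['grip_width'])"
```

```text
can base front [[ 734.11533817 -360.82545793    0.        ]]
180 [ 731. -372.  180.]
200 [ 725. -363.  200.]
220 [ 719. -354.  220.]
240 [ 713. -345.  240.]
time: 8.68
tool_pos: [627.6, -195.1, 152.2]
tcp_rot: [3.14, 0.001, 1.467]
contact_force: [-0.9, -0.6, 0.2]
grip_width: 68.3
finger_force: 0.0
time: 9.52
tool_pos: [625.8, -194.9, 150.8]
tcp_rot: [-3.139, -0.0, 1.466]
contact_force: [-5.2, 0.9, 3.8]
grip_width: 27.5
finger_force: 30.0
[ 625.83955444 -194.85225512  150.75728715] [-5.20349138  0.94829544  3.7640831 ] [-0.0178735   0.82458258  0.03027909] 27.45029356143285
```

Sleeve held (27.5 mm), and its radius from the axis comes out at 65.3. Working out the chord rows.

```bash
cat > arc.py <<'E'
import sys,numpy as np
th,d,n=map(float,sys.argv[1:4]); n=int(n)
p=lambda t:65*np.array([np.cos(t),np.sin(t)])
e=np.zeros(2)
for i in range(n):
    w=(p(th-d*(i+1))-p(th))/30-e; r=np.round(w,2); e+=r
    print(i+1,*r)
E
python3 arc.py -0.61 0.15 30
```

```text
1 -0.21 -0.25
2 -0.24 -0.22
3 -0.27 -0.18
4 -0.29 -0.14
5 -0.31 -0.09
6 -0.32 -0.04
7 -0.33 0.0
8 -0.32 0.06
9 -0.31 0.1
10 -0.29 0.14
11 -0.26 0.19
12 -0.24 0.22
13 -0.2 0.26
14 -0.15 0.28
15 -0.12 0.31
16 -0.06 0.32
17 -0.02 0.32
18 0.03 0.32
19 0.08 0.32
20 0.12 0.3
21 0.17 0.28
22 0.21 0.25
23 0.24 0.21
24 0.27 0.18
25 0.3 0.13
26 0.31 0.09
27 0.32 0.04
28 0.33 -0.0
29 0.32 -0.06
30 0.3 -0.1
```

```bash
python3 -m pendant '[[[-0.21,-0.25,0],[0,0,0],-1],[[-0.24,-0.22,0],[0,0,0],-1],[[-0.27,-0.18,0],[0,0,0],-1],[[-0.29,-0.14,0],[0,0,0],-1],[[-0.31,-0.09,0],[0,0,0],-1],[[-0.32,-0.04,0],[0,0,0],-1],[[-0.33,0,0],[0,0,0],-1],[[-0.32,0.06,0],[0,0,0],-1],[[-0.31,0.1,0],[0,0,0],-1],[[-0.29,0.14,0],[0,0,0],-1]]'
cat > st.py <<'E'
from h import *
import sys
A=np.array([572,-157.5])
for i in range(1):
    o=bot.get_obs();p=o["tool_pos"];r=p[:2]-A;th=np.arctan2(r[1],r[0]);f=o["contact_force"]
    u=r/np.hypot(*r);t=np.array([u[1],-u[0]])
    print(o["time"],p.round(1),"r %.1f th %.3f"%(np.hypot(*r),th),"F",f.round(1),"rad %.1f tan %.1f"%(f[:2]@u,f[:2]@t),o["grip_width"])
E
python3 st.py
```

```text
time: 10.35
tool_pos: [542.3, -214.9, 150.9]
tcp_rot: [3.135, 0.002, 1.466]
contact_force: [10.6, -3.7, -7.1]
grip_width: 27.1
finger_force: 30.0
10.35 [ 542.3 -214.9  150.9] r 64.7 th -2.048 F [10.6 -3.7 -7.1] rad -1.6 tan -11.2 27.126084698146485
```

```bash
python3 -m pendant '[[[-0.26,0.19,0],[0,0,0],-1],[[-0.24,0.22,0],[0,0,0],-1],[[-0.2,0.26,0],[0,0,0],-1],[[-0.15,0.28,0],[0,0,0],-1],[[-0.12,0.31,0],[0,0,0],-1],[[-0.06,0.32,0],[0,0,0],-1],[[-0.02,0.32,0],[0,0,0],-1],[[0.03,0.32,0],[0,0,0],-1],[[0.08,0.32,0],[0,0,0],-1],[[0.12,0.3,0],[0,0,0],-1]]'; python3 st.py
python3 -m pendant '[[[0.17,0.28,0],[0,0,0],-1],[[0.21,0.25,0],[0,0,0],-1],[[0.24,0.21,0],[0,0,0],-1],[[0.27,0.18,0],[0,0,0],-1],[[0.3,0.13,0],[0,0,0],-1],[[0.31,0.09,0],[0,0,0],-1],[[0.32,0.04,0],[0,0,0],-1],[[0.33,0,0],[0,0,0],-1],[[0.32,-0.06,0],[0,0,0],-1],[[0.3,-0.1,0],[0,0,0],-1]]';python3 st.py; python3 arc.py -5.11 0.15 10; python3 -c "
from h import *
a=bot.capture('top');b=bot.capture('side');cv2.imwrite('pics/t4.png',a)
cv2.imwrite('pics/s4.png',cv2.resize(b[110:230,190:320],(650,600),interpolation=cv2.INTER_CUBIC))"
```

```text
time: 11.18
tool_pos: [513.7, -130.0, 150.8]
tcp_rot: [-3.138, 0.003, 1.466]
contact_force: [-7.7, -9.4, 1.3]
grip_width: 27.3
finger_force: 30.0
11.1833 [ 513.7 -130.   150.8] r 64.4 th 2.700 F [-7.7 -9.4  1.3] rad 2.9 tan -11.8 27.306155656394186
time: 12.02
tool_pos: [596.5, -97.0, 150.7]
tcp_rot: [-3.135, -0.001, 1.467]
contact_force: [-11.6, 0.5, 7.1]
grip_width: 27.7
finger_force: 30.0
12.0167 [596.5 -97.  150.7] r 65.3 th 1.186 F [-11.6   0.5   7.1] rad -3.8 tan -10.9 27.665079823307117
1 0.29 -0.15
2 0.26 -0.19
3 0.24 -0.22
4 0.19 -0.26
5 0.16 -0.29
6 0.11 -0.3
7 0.06 -0.32
8 0.02 -0.33
9 -0.04 -0.32
10 -0.08 -0.31
```

View pics/s4.png

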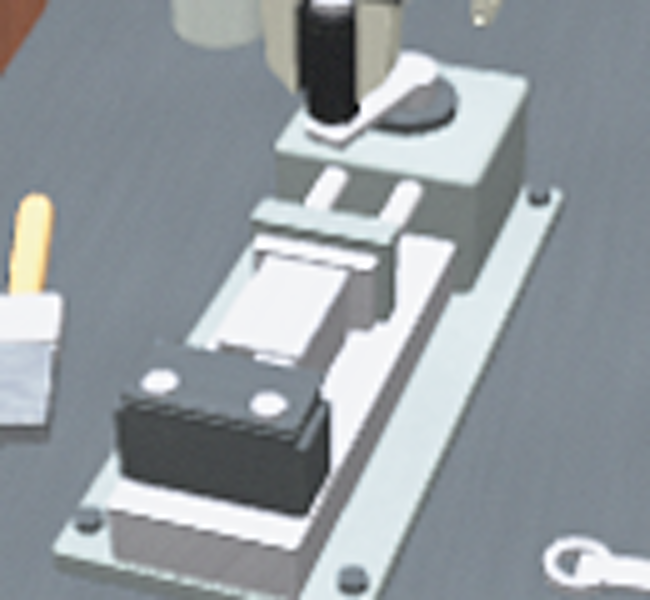

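The side view shows the tube flat and square against the pad, with a gap of about 15–20 mm left to the fence. I'll turn 1.2 rad more and then measure the remaining gap.

```bash
python3 -m pendant '[[[0.29,-0.15,0],[0,0,0],-1],[[0.26,-0.19,0],[0,0,0],-1],[[0.24,-0.22,0],[0,0,0],-1],[[0.19,-0.26,0],[0,0,0],-1],[[0.16,-0.29,0],[0,0,0],-1],[[0.11,-0.3,0],[0,0,0],-1],[[0.06,-0.32,0],[0,0,0],-1],[[0.02,-0.33,0],[0,0,0],-1],[[0,-0.05,0],[0,0,0],-1],[[0,-0.05,0],[0,0,0],-1]]'; python3 st.py; python3 -c "
from h import *
b=bot.capture('side');cv2.imwrite('pics/side5.png',b)
cv2.imwrite('pics/s5.png',cv2.resize(b[165:210,205:265],(800,600),interpolation=cv2.INTER_CUBIC))"; python3 arc.py -6.356 0.15 3
```

```text
time: 12.95
tool_pos: [637.7, -160.1, 150.8]
tcp_rot: [-3.138, -0.005, 1.467]
contact_force: [-4.6, 11.5, 3.6]
grip_width: 27.5
finger_force: 30.0
12.95 [ 637.7 -160.1  150.8] r 65.7 th -0.039 F [-4.6 11.5  3.6] rad -5.1 tan -11.3 27.463509430339478
1 -0.05 -0.32
2 -0.09 -0.31
3 -0.14 -0.29
```

View pics/s5.png

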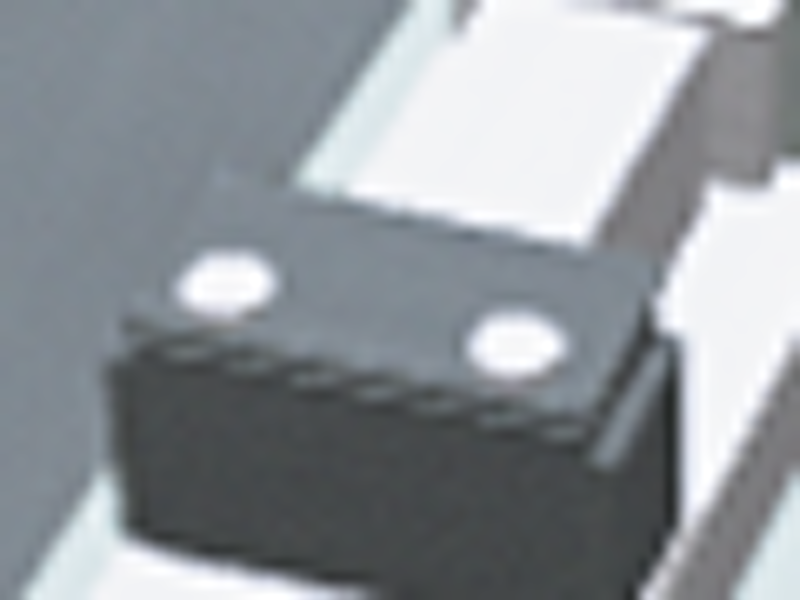

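The fence hides the joint. From the crank angle, about 9 mm is left to fence contact. Advancing 0.3 rad slowly.

```bash
python3 -m pendant '[[[-0.005,-0.065,0],[0,0,0],-1],[[-0.005,-0.065,0],[0,0,0],-1],[[-0.01,-0.065,0],[0,0,0],-1],[[-0.01,-0.065,0],[0,0,0],-1],[[-0.015,-0.065,0],[0,0,0],-1],[[-0.015,-0.06,0],[0,0,0],-1],[[-0.02,-0.06,0],[0,0,0],-1],[[-0.02,-0.06,0],[0,0,0],-1],[[-0.02,-0.06,0],[0,0,0],-1],[[-0.02,-0.065,0],[0,0,0],-1]]'; python3 st.py; python3 arc.py -6.65 0.1 6
```

```text
time: 13.83
tool_pos: [634.4, -178.0, 150.8]
tcp_rot: [-3.14, -0.005, 1.468]
contact_force: [-1.7, 12.4, 2.3]
grip_width: 27.5
finger_force: 30.0
13.8333 [ 634.4 -178.   150.8] r 65.7 th -0.318 F [-1.7 12.4  2.3] rad -5.5 tan -11.3 27.480239846044256
1 -0.09 -0.2
2 -0.1 -0.19
3 -0.13 -0.17
4 -0.14 -0.17
5 -0.16 -0.14
6 -0.17 -0.14
```

```bash
python3 -m pendant '[[[-0.018,-0.04,0],[0,0,0],-1],[[-0.018,-0.04,0],[0,0,0],-1],[[-0.018,-0.04,0],[0,0,0],-1],[[-0.018,-0.04,0],[0,0,0],-1],[[-0.018,-0.04,0],[0,0,0],-1],[[-0.02,-0.038,0],[0,0,0],-1],[[-0.02,-0.038,0],[0,0,0],-1],[[-0.02,-0.038,0],[0,0,0],-1],[[-0.02,-0.038,0],[0,0,0],-1],[[-0.02,-0.038,0],[0,0,0],-1]]'; python3 st.py
```

```text
time: 14.67
tool_pos: [629.1, -189.7, 150.8]
tcp_rot: [-3.141, -0.005, 1.468]
contact_force: [1.7, 11.4, 1.7]
grip_width: 27.5
finger_force: 30.0
14.6667 [ 629.1 -189.7  150.8] r 65.6 th -0.513 F [ 1.7 11.4  1.7] rad -4.1 tan -10.8 27.512267117490666
```

```bash
python3 -m pendant '[[[-0.012,-0.018,0],[0,0,0],-1],[[-0.012,-0.018,0],[0,0,0],-1],[[-0.012,-0.018,0],[0,0,0],-1],[[-0.012,-0.018,0],[0,0,0],-1],[[-0.012,-0.018,0],[0,0,0],-1],[[-0.012,-0.018,0],[0,0,0],-1],[[-0.012,-0.018,0],[0,0,0],-1],[[-0.012,-0.018,0],[0,0,0],-1],[[-0.012,-0.018,0],[0,0,0],-1],[[-0.012,-0.018,0],[0,0,0],-1]]'|grep zz; python3 st.py;  python3 arc.py -6.93 0.1 16
```

```text
15.5 [ 625.7 -195.1  150.8] r 65.6 th -0.610 F [ 1.9 12.1  1.6] rad -5.3 tan -11.0 27.72364053537404
1 -0.14 -0.17
2 -0.15 -0.15
3 -0.17 -0.13
4 -0.18 -0.12
5 -0.2 -0.1
6 -0.2 -0.08
7 -0.21 -0.06
8 -0.21 -0.03
9 -0.22 -0.02
10 -0.21 0.01
11 -0.22 0.02
12 -0.21 0.05
13 -0.2 0.07
14 -0.2 0.09
15 -0.19 0.11
16 -0.17 0.13
```

```bash
python3 -m pendant '[[[-0.014,-0.017,0],[0,0,0],-1],[[-0.014,-0.017,0],[0,0,0],-1],[[-0.014,-0.017,0],[0,0,0],-1],[[-0.014,-0.017,0],[0,0,0],-1],[[-0.014,-0.017,0],[0,0,0],-1],[[-0.014,-0.017,0],[0,0,0],-1],[[-0.014,-0.017,0],[0,0,0],-1],[[-0.014,-0.017,0],[0,0,0],-1],[[-0.014,-0.017,0],[0,0,0],-1],[[-0.014,-0.017,0],[0,0,0],-1]]'|grep zz; python3 st.py
```

```text
16.3333 [ 621.7 -200.2  150.8] r 65.6 th -0.709 F [ 3.3 12.7  1.5] rad -5.8 tan -11.8 27.81287948755693
```

```bash
python3 -m pendant '[[[-0.015,-0.015,0],[0,0,0],-1],[[-0.015,-0.015,0],[0,0,0],-1],[[-0.015,-0.015,0],[0,0,0],-1],[[-0.015,-0.015,0],[0,0,0],-1],[[-0.015,-0.015,0],[0,0,0],-1],[[-0.015,-0.015,0],[0,0,0],-1],[[-0.015,-0.015,0],[0,0,0],-1],[[-0.015,-0.015,0],[0,0,0],-1],[[-0.015,-0.015,0],[0,0,0],-1],[[-0.015,-0.015,0],[0,0,0],-1]]'|grep zz; python3 st.py
```

```text
17.1667 [ 617.4 -204.7  150.8] r 65.5 th -0.804 F [ 3.6 11.5  0.8] rad -5.8 tan -10.5 27.707622568270104
```

```bash
python3 -m pendant '[[[-0.017,-0.013,0],[0,0,0],-1],[[-0.017,-0.013,0],[0,0,0],-1],[[-0.017,-0.013,0],[0,0,0],-1],[[-0.017,-0.013,0],[0,0,0],-1],[[-0.017,-0.013,0],[0,0,0],-1],[[-0.017,-0.013,0],[0,0,0],-1],[[-0.017,-0.013,0],[0,0,0],-1],[[-0.017,-0.013,0],[0,0,0],-1],[[-0.017,-0.013,0],[0,0,0],-1],[[-0.017,-0.013,0],[0,0,0],-1]]'|grep zz; python3 st.py
```

```text
18.0 [ 612.6 -208.8  150.8] r 65.4 th -0.901 F [ 4.8 12.1 -0.2] rad -6.5 tan -11.2 27.445690091736935
```

```bash
python3 -m pendant '[[[-0.018,-0.012,0],[0,0,0],-1],[[-0.018,-0.012,0],[0,0,0],-1],[[-0.018,-0.012,0],[0,0,0],-1],[[-0.018,-0.012,0],[0,0,0],-1],[[-0.018,-0.012,0],[0,0,0],-1],[[-0.018,-0.012,0],[0,0,0],-1],[[-0.018,-0.012,0],[0,0,0],-1],[[-0.018,-0.012,0],[0,0,0],-1],[[-0.018,-0.012,0],[0,0,0],-1],[[-0.018,-0.012,0],[0,0,0],-1]]'|grep zz; python3 st.py; python3 -c "
from h import *
b=bot.capture('side');cv2.imwrite('pics/side6.png',b)
a=cv2.imread('pics/side5.png');d=cv2.absdiff(a,b)[150:260,200:270].max(2)
print((d>25).sum()); ys,xs=np.nonzero(d>25);print(np.bincount(ys,minlength=110).reshape(11,10).sum(1))"
```

```text
18.8333 [ 607.4 -212.5  150.8] r 65.4 th -0.999 F [ 6.8 10.8  0.2] rad -5.5 tan -11.6 27.51050138334793
303
[ 68 200  26   9   0   0   0   0   0   0   0]
```

The fence has not moved yet. Continuing.

```bash
cat > fm.py <<'E'
from h import *
b=bot.capture('side');a=cv2.imread('pics/side5.png')
g=lambda i:cv2.cvtColor(i[184:225,205:262],cv2.COLOR_BGR2GRAY).astype(np.float32)
s,r=cv2.phaseCorrelate(g(a),g(b),cv2.createHanningWindow((57,41),cv2.CV_32F)); print("fence shift px",np.round(s,2),round(r,2))
E
python3 -m pendant '[[[-0.02,-0.01,0],[0,0,0],-1],[[-0.02,-0.01,0],[0,0,0],-1],[[-0.02,-0.01,0],[0,0,0],-1],[[-0.02,-0.01,0],[0,0,0],-1],[[-0.02,-0.01,0],[0,0,0],-1],[[-0.02,-0.01,0],[0,0,0],-1],[[-0.02,-0.01,0],[0,0,0],-1],[[-0.02,-0.01,0],[0,0,0],-1],[[-0.02,-0.01,0],[0,0,0],-1],[[-0.02,-0.01,0],[0,0,0],-1]]'|grep zz; python3 st.py; python3 fm.py
```

```text
19.7167 [ 601.7 -215.7  150.8] r 65.3 th -1.099 F [ 6.7 10.9 -0.9] rad -6.7 tan -11.0 27.640439292291603
fence shift px [-0.03  0.51] 0.98
```

```bash
python3 -m pendant '[[[-0.02,-0.008,0],[0,0,0],-1],[[-0.02,-0.008,0],[0,0,0],-1],[[-0.02,-0.008,0],[0,0,0],-1],[[-0.02,-0.008,0],[0,0,0],-1],[[-0.02,-0.008,0],[0,0,0],-1],[[-0.02,-0.008,0],[0,0,0],-1],[[-0.02,-0.008,0],[0,0,0],-1],[[-0.02,-0.008,0],[0,0,0],-1],[[-0.02,-0.008,0],[0,0,0],-1],[[-0.02,-0.008,0],[0,0,0],-1]]'|grep zz; python3 st.py; python3 fm.py
```

```text
20.6 [ 596.  -218.2  150.8] r 65.3 th -1.194 F [ 9.4  9.7 -1.4] rad -5.6 tan -12.3 27.606419126262875
fence shift px [0.03 0.52] 0.99
```

Possibly the first sign of load, so I'm switching to 0.05 rad steps.

```bash
python3 -m pendant '[[[-0.01,-0.003,0],[0,0,0],-1],[[-0.01,-0.003,0],[0,0,0],-1],[[-0.01,-0.003,0],[0,0,0],-1],[[-0.01,-0.003,0],[0,0,0],-1],[[-0.01,-0.003,0],[0,0,0],-1],[[-0.01,-0.003,0],[0,0,0],-1],[[-0.01,-0.003,0],[0,0,0],-1],[[-0.01,-0.003,0],[0,0,0],-1],[[-0.01,-0.003,0],[0,0,0],-1],[[-0.01,-0.003,0],[0,0,0],-1]]'|grep zz; python3 st.py; python3 fm.py
```

```text
21.4833 [ 593.2 -219.2  150.8] r 65.3 th -1.240 F [ 9.3 10.3 -2.3] rad -6.7 tan -12.2 27.516979384408764
fence shift px [0.03 0.48] 0.99
```

```bash
python3 -m pendant '[[[-0.01,-0.003,0],[0,0,0],-1],[[-0.01,-0.003,0],[0,0,0],-1],[[-0.01,-0.003,0],[0,0,0],-1],[[-0.01,-0.003,0],[0,0,0],-1],[[-0.01,-0.003,0],[0,0,0],-1],[[-0.01,-0.003,0],[0,0,0],-1],[[-0.01,-0.003,0],[0,0,0],-1],[[-0.01,-0.003,0],[0,0,0],-1],[[-0.01,-0.003,0],[0,0,0],-1],[[-0.01,-0.003,0],[0,0,0],-1]]'|grep zz; python3 st.py; python3 fm.py
```

```text
22.3667 [ 590.2 -220.1  150.8] r 65.2 th -1.288 F [ 8.6  9.7 -2.1] rad -7.0 tan -11.0 27.74875012151527
fence shift px [0.01 0.5 ] 1.0
```

```bash
python3 -m pendant '[[[-0.017,-0.004,0],[0,0,0],-1],[[-0.017,-0.004,0],[0,0,0],-1],[[-0.017,-0.004,0],[0,0,0],-1],[[-0.017,-0.004,0],[0,0,0],-1],[[-0.017,-0.004,0],[0,0,0],-1],[[-0.017,-0.004,0],[0,0,0],-1],[[-0.017,-0.004,0],[0,0,0],-1],[[-0.017,-0.004,0],[0,0,0],-1],[[-0.017,-0.004,0],[0,0,0],-1],[[-0.017,-0.004,0],[0,0,0],-1]]'|grep zz; python3 st.py; python3 fm.py
```

```text
23.25 [ 585.3 -221.4  150.8] r 65.2 th -1.366 F [11.   9.7 -2. ] rad -7.3 tan -12.7 27.07652411003643
fence shift px [0.05 0.56] 0.98
```

```bash
python3 -m pendant '[[[-0.011,-0.001,0],[0,0,0],-1],[[-0.011,-0.001,0],[0,0,0],-1],[[-0.011,-0.001,0],[0,0,0],-1],[[-0.011,-0.001,0],[0,0,0],-1],[[-0.011,-0.001,0],[0,0,0],-1],[[-0.011,-0.001,0],[0,0,0],-1],[[-0.011,-0.001,0],[0,0,0],-1],[[-0.011,-0.001,0],[0,0,0],-1],[[-0.011,-0.001,0],[0,0,0],-1],[[-0.011,-0.001,0],[0,0,0],-1]]'|grep zz; python3 st.py; python3 fm.py
```

```text
24.1333 [ 582.5 -221.8  150.9] r 65.2 th -1.409 F [12.3  8.8 -3.4] rad -6.7 tan -13.6 27.24512797021858
fence shift px [0.07 0.5 ] 1.0
```

```bash
python3 -m pendant '[[[-0.01,-0.001,0],[0,0,0],-1],[[-0.01,-0.001,0],[0,0,0],-1],[[-0.01,-0.001,0],[0,0,0],-1],[[-0.01,-0.001,0],[0,0,0],-1],[[-0.01,-0.001,0],[0,0,0],-1],[[-0.01,-0.001,0],[0,0,0],-1],[[-0.01,-0.001,0],[0,0,0],-1],[[-0.01,-0.001,0],[0,0,0],-1],[[-0.01,-0.001,0],[0,0,0],-1],[[-0.01,-0.001,0],[0,0,0],-1]]'|grep zz; python3 st.py; python3 fm.py
```

```text
25.0167 [ 580.  -222.2  150.9] r 65.2 th -1.448 F [14.7  8.9 -5. ] rad -7.0 tan -15.7 27.48256781447635
fence shift px [-0.01  0.56] 0.99
```

The load is now rising steadily, so the fence is seated: +4.5 N, about 28 N of squeeze. One last small step of 0.02 rad.

```bash
python3 -m pendant '[[[-0.005,0,0],[0,0,0],-1],[[-0.005,0,0],[0,0,0],-1],[[-0.005,0,0],[0,0,0],-1],[[-0.005,0,0],[0,0,0],-1],[[-0.005,0,0],[0,0,0],-1],[[-0.005,0,0],[0,0,0],-1],[[-0.005,0,0],[0,0,0],-1],[[-0.005,0,0],[0,0,0],-1],[[-0.005,0,0],[0,0,0],-1],[[-0.005,0,0],[0,0,0],-1]]'|grep zz; python3 st.py; python3 fm.py
```

```text
25.9 [ 578.7 -222.3  150.8] r 65.1 th -1.467 F [16.   8.1 -6.3] rad -6.4 tan -16.7 27.665835097653982
fence shift px [0.06 0.57] 0.98
```

About +5.4 N, or roughly 34 N of squeeze. Easing off the arm's own push before opening.

```bash
python3 -m pendant '[[[0.008,0.004,0],[0,0,0],-1],[[0.008,0.004,0],[0,0,0],-1],[[0.008,0.004,0],[0,0,0],-1],[[0,0,0],[0,0,0],-1],[[0,0,0],[0,0,0],-1],[[0,0,0],[0,0,0],-1],[[0,0,0],[0,0,0],-1],[[0,0,0],[0,0,0],-1],[[0,0,0],[0,0,0],-1],[[0,0,0],[0,0,0],-1]]'|grep zz; python3 st.py
```

```text
26.7833 [ 578.7 -222.3  150.8] r 65.1 th -1.467 F [11.1  7.5 -4.4] rad -6.3 tan -11.8 27.321269643026135
```

```bash
python3 -m pendant '[[[0.01,-0.01,0],[0,0,0],-1],[[0.01,-0.01,0],[0,0,0],-1],[[0.005,-0.01,0],[0,0,0],-1],[[0,0,0],[0,0,0],-1],[[0,0,0],[0,0,0],-1],[[0,0,0],[0,0,0],-1],[[0,0,0],[0,0,0],-1],[[0,0,0],[0,0,0],-1],[[0,0,0],[0,0,0],-1],[[0,0,0],[0,0,0],-1]]'|grep zz; python3 st.py
python3 -m pendant '[[[0,0,0],[0,0,0],0.3],[[0,0,0],[0,0,0],0.3],[[0,0,0],[0,0,0],0.3],[[0,0,0],[0,0,0],0.3],[[0,0,0],[0,0,0],0.3],[[0,0,0],[0,0,0],0.3],[[0,0,0],[0,0,0],0.3],[[0,0,0],[0,0,0],0.3],[[0,0,0],[0,0,0],0.3],[[0,0,0],[0,0,0],0.3]]'
```

```text
27.6167 [ 578.7 -222.3  150.8] r 65.2 th -1.467 F [ 9.6 10.  -2. ] rad -9.0 tan -10.6 27.36956012024731
time: 28.45
tool_pos: [576.6, -225.3, 150.9]
tcp_rot: [3.141, 0.0, 1.466]
contact_force: [0.3, 0.9, -0.3]
grip_width: 59.7
finger_force: 0.0
```

```bash
python3 -m pendant '[[[0,0,0.5],[0,0,0],0.3],[[0,0,0.8],[0,0,0],0.3],[[0,0,0.8],[0,0,0],0.3],[[0,0,0.8],[0,0,0],0.3],[[0,0,0.8],[0,0,0],0.3],[[-1,0,0.5],[0,0,0],0.3],[[-1,0,0.5],[0,0,0],0.3],[[-1,0,0.5],[0,0,0],0.3],[[-1,0,0],[0,0,0],0.3],[[0,0,0],[0,0,0],0.3]]'
python3 -m pendant '[[[0,0,0],[0,0,0],0.3],[[0,0,0],[0,0,0],0.3],[[0,0,0],[0,0,0],0.3],[[0,0,0],[0,0,0],0.3],[[0,0,0],[0,0,0],0.3],[[0,0,0],[0,0,0],0.3],[[0,0,0],[0,0,0],0.3],[[0,0,0],[0,0,0],0.3],[[0,0,0],[0,0,0],0.3],[[0,0,0],[0,0,0],0.3]]'
python3 -c "
from h import *
b=bot.capture('side');cv2.imwrite('pics/s7.png',cv2.resize(b[90:240,180:330],(600,600),interpolation=cv2.INTER_CUBIC))"
```

```text
time: 29.28
tool_pos: [452.8, -224.9, 308.3]
tcp_rot: [-3.141, 0.001, 1.465]
contact_force: [0.7, -0.9, 1.2]
grip_width: 59.5
finger_force: 0.0
time: 30.12
tool_pos: [456.6, -225.2, 306.9]
tcp_rot: [3.141, 0.0, 1.466]
contact_force: [0.0, -0.7, -0.1]
grip_width: 59.5
finger_force: 0.0
```

View pics/s7.png

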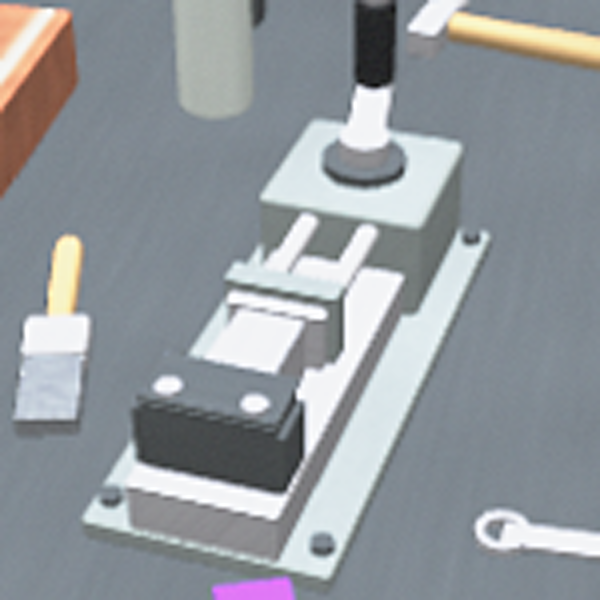

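The tube sits square between pad (275,300) and fence (220,380), the sleeve is free, and the arm is clear. Handing in.

```bash
python3 -c "
from plant import bot
print(bot.close_job())"
```

```text
the job is handed in; nothing more can be done
None
```

I handed the job in at about 30 s with the tube lying square between pad and fence, squeezed to an estimated 34 N (the handle felt 5.4 N heavier), the sleeve released and the arm clear; no verdict came back.

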